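# Fetch a hot sample vial from the heater pocket with sprung tongs

### The arm

A 6-joint arm with a two-finger parallel gripper is mounted at the origin on the work surface. World frame = base frame: x ahead of the robot, y to its left, z up, the work surface at z = 0. Lengths are in m, angles in rad, forces in N, time in s.
With the tool pointing down it reaches from about 0.275 to 1 m from the base axis. Payload 8.4 kg.
Tool frame: the origin (TCP) lies on the centre line of the jaws, within the pads' length; the fingertips stand 17 mm ahead of it and the grasp point (between the pads) lies 2 mm behind it (bot.tcp_to_tips is the y of the fingertips in the tool frame, in m); y points along the fingers, z is the direction in which the jaws open and shut, and the axes are right-handed (so a half turn about y gives the same grasp; the last joint's range is limited). The gripper opens to 85 mm and grips with 20 to 120 N. Pads are 22 mm wide; open, the fingers measure 114 mm over their backs; the gripper's body (76 mm by 85 mm) begins 54 mm behind the grasp point. The pads swing forward as they close: fully open they stand 13 mm farther back than shut.
Start: joints at [1.214, 0.353, 1.633, -0, 1.155, -0.002], TCP at [0.217, 0.586, 0.248] pointing down, gripper open.
Joint ranges: [-2.63, 2.63], [-0.92, 2.1], [0.06, 2.66], [-1.3, 4.44], [0, 2.69], [-3.02, 3.02]. Speed limits (rad/s): [2.22, 2.22, 2.79, 3.14, 3.14, 3.14].

### API

Orientations are given as a unit quaternion [x, y, z, w].
In Python, from workcell import bot, hand, kinematics, get_obs, vision, hand_in gives the robot as it stands. The module is installed in compiled form; this text tells all that it offers. Calls block until the motion is done:
- bot.reach(position, orientation): joint-space move of the TCP to a pose.
- bot.servo_line(position, ori=None, velocity=0.15): straight line of the TCP; ori=None keeps the orientation; velocity is the mean speed in m/s.
- bot.goto_joints(angles): joint-space move.
- hand.move_gripper(opening, strength=None): finger opening in m; strength is the grip in N (None keeps the last); returns when the fingers have stopped.
- bot.dwell(seconds).
- kinematics.solve_ik(position, orientation): joint angles nearest the present ones, or None.
- get_obs(): the state.
- vision.read_camera(name): name is "side" or "top"; returns a dict with "frame" (420x560x3 uint8, red, green, blue), "intrinsics" (3x3 intrinsics, pixels), "dist" ([k1, k2, p1, p2, k3] as OpenCV has them; the pictures are not rectified), "view" (4x4, takes a point from world to camera coordinates). Camera axes: x right, y down, z forward; pixel columns grow to the right and rows downward; lengths in m; the calibration is good to about 2 mm. A picture is of the moment at which its call begins. There is no depth.
A pose or a line that the arm cannot do raises bot.IKError and nothing moves.
- hand_in(): hands the job in, once; it reports no verdict.
The state is a dict: "time_s": time; "joint_pos": joint angles; "joint_vel": joint speeds; "joint_efforts": joint torques, N m; "position": TCP position; "orientation": TCP orientation; "wrist_force": force on the tool from outside, world axes, zero at the start; "ft_torque": the same for the moment, N m; "gripper_width": finger opening in m.
Only numpy, scipy, OpenCV 4.12 (cv2) and the standard library are available. Lean on these libraries where they do the work, as an engineer would, in place of code of your own. Each camera call takes 0.05 s, during which the arm holds its last target.

### The job

Take the sprung tongs from their stand and use them, never the bare gripper, to lift the hot glass vial out of its deep heater pocket. Stand the vial upright and gently, fully on the balance pan, then hang the tongs back in the two notches of their stand. Leave the metal blank in the other pocket and everything else on the bench where they are.

Things in the scene. Friction and masses are not known exactly. Their poses are not given: they have to be found in the camera images.
- tongs: Steel sprung tongs hanging legs-down in the stand, 140 g. Origin: centre of the crosshead (24 x 22 x 10 mm), on the axis of the hanging bar (8 mm round, 116 mm long, along x, centred). z up, y the closing direction. Two flat legs slide symmetrically along y, always parallel, reaching 146 mm below the origin. At rest they measure 48 mm over their outsides in y (jaws 24 mm wide in x).
- tongs_plates (a point): Where to squeeze: midway between the two thumb plates, 28 mm below the tongs' origin; axes as tongs. One plate on each leg, 24 mm wide (x), from 8 to 56 mm below the origin, outer faces 54 mm apart in y at rest. Squeezing them closes the jaws; springs open them on release. Squeezed part-way (49 mm over the plates) the tongs are carried by the spring's force with the jaws still open.
- tongs_jaws (a point): Midway between the jaws, 134 mm below the tongs' origin; axes as tongs. Each jaw, at the foot of its leg, is a shallow V opening towards the other, 24 mm tall, centred at this height. They hold the 23 mm vial when the plates are 38 mm apart. Open, they clear the vial by 8 mm each side along y.
- tongs_left (a joint): Inward travel of one leg in m (the other leg moves equally): 0 = open at rest, 0.008 = closed on the vial, 0.0095 = stop. So plate distance = 54 mm - 2 x travel. Spring force on each plate 4 N at 0, rising by 0.2 N per mm.
- stand: Fixed stand for the tongs: base plate 120 x 90 x 10 mm (x, y, z), origin centre of its underside. Two steel posts (8 x 12 mm) at x = +45 and -45 mm, each with a V notch (45 degree sides, 30 mm wide at its mouth, its top 9 mm above the bar's axis) carrying the tongs' bar along the stand's x; the legs hang between the posts.
- stand_rest (a point): Where the tongs' origin is when the bar lies in both notches: on the stand's axis, 180 mm above the bench. Axes as the stand. The posts' tops are 189 mm above the bench: raised by 160 mm or more, the tongs' legs clear them in any direction.
- heater: Fixed vial heater, 112 x 144 mm and 120 mm high, origin on its underside (it spans -66 to +46 mm in x, -72 to +72 mm in y). Two deep upright pockets, open above, side by side along y, with a clear sight window on the +x side (away from the robot). Each pocket is 36 mm (x) by 56 mm (y) and 110 mm deep; its floor is 10 mm above the bench.
- pocket_left (a point): Centre of the mouth of the pocket at the heater's +y side, 120 mm above the bench. Axes as the heater.
- pocket_right (a point): Centre of the mouth of the pocket at the heater's -y side, 120 mm above the bench. Axes as the heater.
- vial: The vial to fetch: amber glass, round, 23 mm diameter, 75 mm tall with an aluminium cap (21 mm), 30 to 55 g, standing upright in one of the two pockets, loosely (up to 5 mm off the pocket's centre). Straight body from 0 to 54 mm, neck 16 mm, cap from 66 to 75 mm. Origin: centre of its underside.
- blank: Solid aluminium blank, 23 mm diameter, 40 mm tall, standing in the other pocket; it stays there. Origin: centre of its underside.
- balance: Fixed laboratory balance, white housing 190 x 150 x 48 mm (x, y, z), with a round pan. Origin: centre of its underside; its display is at the -x end.
- pan (a point): Centre of the top of the balance pan: a rigid flat steel disc 110 mm in diameter, its top 62 mm above the bench.
- spare_vial: Another vial of the same kind standing on the open bench; not to be moved. Origin: centre of its underside.
- jar: Amber jar, 64 mm diameter, 85 mm tall, a bystander. Origin: centre of its underside.
- beaker: Open glass beaker, 70 mm diameter, 90 mm tall, a bystander. Origin: centre of its underside.
- wrench: Steel wrench 160 mm long lying on the bench, a bystander.
- wash_bottle: White bottle, 66 mm diameter, 160 mm tall, a bystander. Origin: centre of its underside.
Things that resemble listed ones, but are neither listed nor needed, are in the scene too. Leave any pink look-alike of the tongs alone. Leave any pink look-alike of the balance alone.

How it is judged:
By the outcome, as a careful person would: the job done as asked, in the order asked, and still so for the second after the job is handed in, with the robot touching nothing.
It also fails if it takes over 59 s, if anything falls off the work surface, if the arm or the gripper's body presses on something with over 40 N, if the wrist force passes 120 N, or if a joint passes its speed limit or range.

## Working session

There is one attempt and no reset: what is moved stays moved. The work goes in short steps, each a Python script; the robot and the scene stay as the last script left them, time stands still between calls to the robot, and variables do not carry over. Pictures are saved under pics/ and viewed, and the job is handed in when it is done.

```bash
mkdir -p pics; ls
python3 - <<'E'
from workcell import bot, hand, kinematics, get_obs, vision
import cv2, numpy as np, pickle
for n in ("side","top"):
    c=vision.read_camera(n); cv2.imwrite(f"pics/{n}0.png",c["frame"][:,:,::-1]); pickle.dump({k:np.array(v) for k,v in c.items()},open(f"{n}0.pkl","wb"))
    print(n,c["intrinsics"],c["dist"],c["view"])
o=get_obs(); print(o); print(bot.tcp_to_tips)
E
```

```text
pics
side [[453.26959597   0.         270.02995413]
 [  0.         453.26959597 213.46879076]
 [  0.           0.           1.        ]] [-0.0540664  0.         0.         0.         0.       ] [[ 0.82216527 -0.56895347  0.01833622 -0.38592436]
 [-0.30418224 -0.46632883 -0.83066876  0.31422198]
 [ 0.48116258  0.67736945 -0.55646491  1.16878315]
 [ 0.          0.          0.          1.        ]]
top [[497.5333085    0.         273.38388511]
 [  0.         497.5333085  205.61240956]
 [  0.           0.           1.        ]] [-0.14820375  0.          0.          0.          0.        ] [[ 0.00840098 -0.99972952  0.02168685  0.08474992]
 [-0.98887983 -0.01152618 -0.14826946  0.54003786]
 [ 0.14847932 -0.02020008 -0.98870918  1.47343791]
 [ 0.          0.          0.          1.        ]]
{'time_s': 0.1, 'joint_pos': array([ 1.21358593e+00,  3.53596270e-01,  1.63407883e+00, -8.33894244e-06,
        1.15522769e+00, -2.41343195e-03]), 'joint_vel': array([ 0.00040889, -0.00101382, -0.00190997, -0.00148769, -0.00131089,
       -0.00142423]), 'joint_efforts': array([-4.90453967e-04, -6.06356692e+01, -3.42817175e+01, -4.42759540e-05,
        4.00588702e-03, -1.39425103e-05]), 'position': array([0.21698583, 0.58566919, 0.24761774]), 'orientation': array([ 0.69646581, -0.12486176,  0.12470138, -0.69555337]), 'wrist_force': array([ 0.58704734, -0.36878267, -0.61309562]), 'ft_torque': array([ 0.01428002,  0.00946337, -0.06495223]), 'gripper_width': 0.08531861972898395}
0.017
```

View pics/side0.png

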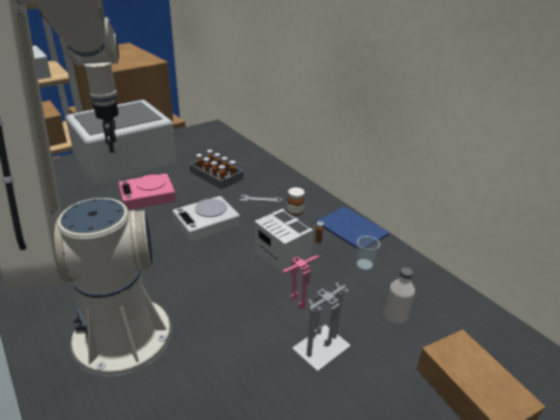

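View pics/top0.png

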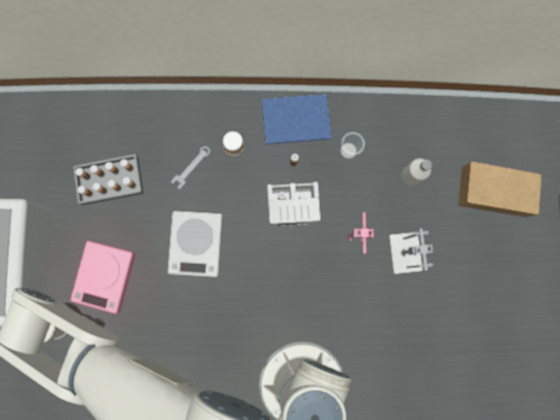

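The top view shows the grey balance at (195,244), a pink one at (103,276), the heater at (294,204), pink tongs at (364,233) and steel tongs on a white stand at (412,250). The steel and grey ones fit the description. I'll enlarge them next.

Run:
```python
import cv2,numpy as np
t=cv2.imread('pics/top0.png');s=cv2.imread('pics/side0.png')
def z(im,x0,y0,w,h,f,n):
    cv2.imwrite(n,cv2.resize(im[y0:y0+h,x0:x0+w],None,fx=f,fy=f,interpolation=cv2.INTER_CUBIC))
z(t,255,170,190,110,4,'pics/t_a.png'); z(s,240,200,120,170,3.5,'pics/s_a.png'); z(t,160,200,70,85,6,'pics/t_b.png')
```

```text
(no output)
```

View pics/t_a.png

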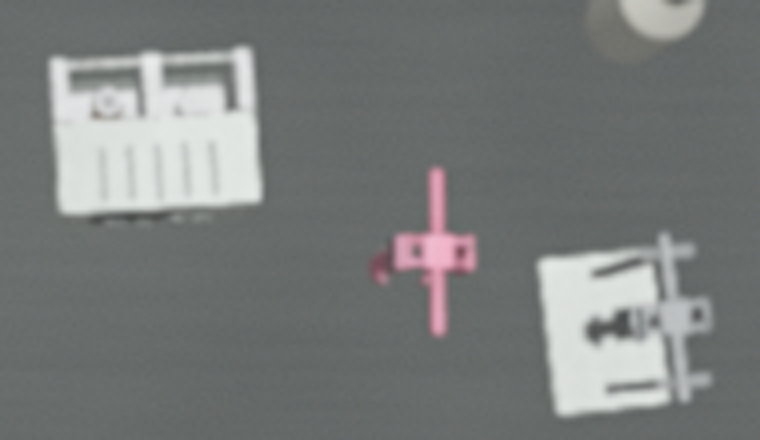

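View pics/s_a.png

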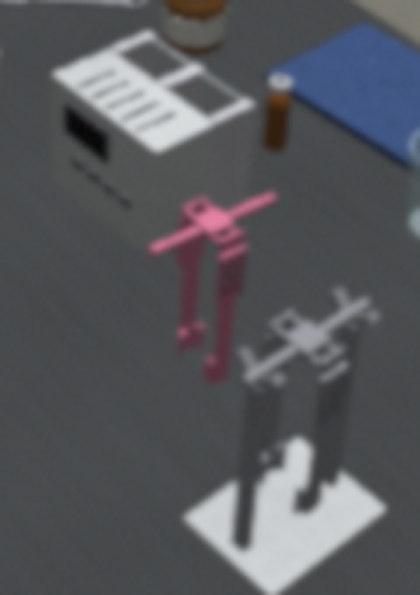

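View pics/t_b.png

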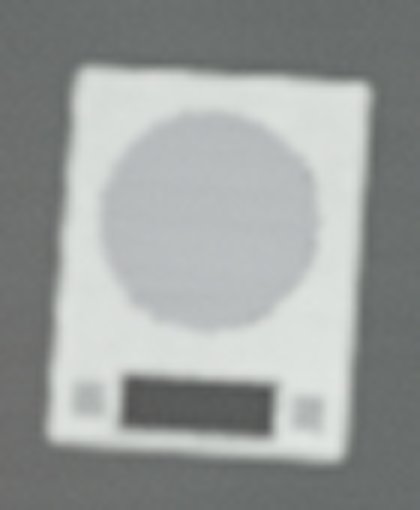

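```bash
cat > h.py <<'E'
import numpy as np,cv2,pickle
def load(n,i=0): return pickle.load(open(f"{n}{i}.pkl","rb"))
def ray(c,uv):
    p=cv2.undistortPoints(np.array([[uv]],float),c["intrinsics"],c["dist"])[0,0]
    R=c["view"][:3,:3];t=c["view"][:3,3]
    d=R.T@np.array([p[0],p[1],1.]);return -R.T@t,d/np.linalg.norm(d)
def onz(c,uv,z):
    o,d=ray(c,uv);return o+d*(z-o[2])/d[2]
def proj(c,P):
    R=c["view"][:3,:3];rv=cv2.Rodrigues(R)[0]
    return cv2.projectPoints(np.array(P,float).reshape(-1,3),rv,c["view"][:3,3],c["intrinsics"],c["dist"])[0][:,0]
def tri(c1,u1,c2,u2):
    o1,d1=ray(c1,u1);o2,d2=ray(c2,u2)
    a,b=np.linalg.lstsq(np.c_[d1,-d2],o2-o1,rcond=None)[0]
    return (o1+a*d1+o2+b*d2)/2,np.linalg.norm(o1+a*d1-o2-b*d2)
E
python3 - <<'E'
from h import *
T=load('top');S=load('side')
print('cams',ray(T,(0,0))[0],ray(S,(0,0))[0])
im=T['frame'];hsv=cv2.cvtColor(im,cv2.COLOR_RGB2HSV)
# white things
m=((hsv[...,1]<40)&(hsv[...,2]>185)).astype(np.uint8)
for c in cv2.findContours(m,cv2.RETR_EXTERNAL,cv2.CHAIN_APPROX_NONE)[0]:
    if cv2.contourArea(c)>300:
        r=cv2.minAreaRect(c);print(r,cv2.contourArea(c));print(cv2.boxPoints(r).round(1).tolist())
for n,b in (('heater',(265,178,60,50)),('stand',(385,225,50,50))):
    x,y,w,h=b;cv2.imwrite(f'pics/{n}_t.png',cv2.resize(im[y:y+h,x:x+w,::-1],None,fx=12,fy=12,interpolation=cv2.INTER_CUBIC))
x,y,w,h=245,195,80,75
cv2.imwrite('pics/heater_s.png',cv2.resize(S['frame'][y:y+h,x:x+w,::-1],None,fx=8,fy=8,interpolation=cv2.INTER_CUBIC))
E
```

```text
cams [0.31454551 0.12071514 1.53503475] [-0.14950036 -0.86474024  0.91847759]
((210.49998474121094, 410.5), (40.99999237060547, 16.999996185302734), -0.0) 343.5
[[190.0, 419.0], [190.0, 402.0], [231.0, 402.0], [231.0, 419.0]]
((314.0, 392.5), (62.0, 53.0), 0.0) 859.0
[[283.0, 419.0], [283.0, 366.0], [345.0, 366.0], [345.0, 419.0]]
((292.5762023925781, 373.26910400390625), (51.48916244506836, 82.55148315429688), 52.386043548583984) 1260.5
[[244.1999969482422, 378.1000061035156], [309.6000061035156, 327.70001220703125], [341.0, 368.5], [275.6000061035156, 418.8999938964844]]
((405.49237060546875, 252.43849182128906), (38.450767517089844, 28.155881881713867), 82.87498474121094) 741.5
[[389.1000061035156, 235.10000610351562], [417.1000061035156, 231.60000610351562], [421.79998779296875, 269.79998779296875], [393.8999938964844, 273.29998779296875]]
((194.43653869628906, 243.38833618164062), (48.94672393798828, 62.55491256713867), 4.085616588592529) 2924.0
[[167.8000030517578, 272.79998779296875], [172.3000030517578, 210.39999389648438], [221.10000610351562, 213.89999389648438], [216.60000610351562, 276.29998779296875]]
((59.15061569213867, 336.07574462890625), (287.40289306640625, 115.6990737915039), 50.9275016784668) 9860.5
[[-76.30000305175781, 261.0], [13.5, 188.10000610351562], [194.60000610351562, 411.20001220703125], [104.80000305175781, 484.1000061035156]]
((293.3953857421875, 202.11692810058594), (38.32978439331055, 50.033958435058594), 86.8201675415039) 1437.5
[[267.3999938964844, 184.39999389648438], [317.29998779296875, 181.60000610351562], [319.3999938964844, 219.89999389648438], [269.5, 222.60000610351562]]
```

View pics/heater_t.png

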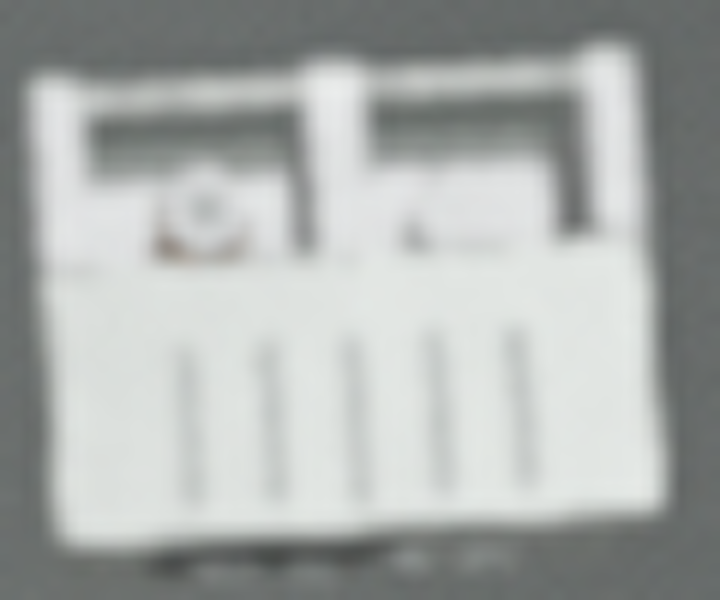

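View pics/stand_t.png

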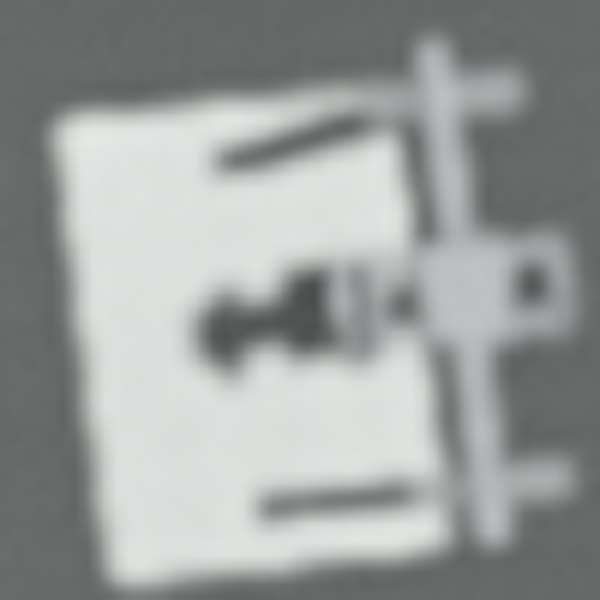

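View pics/heater_s.png

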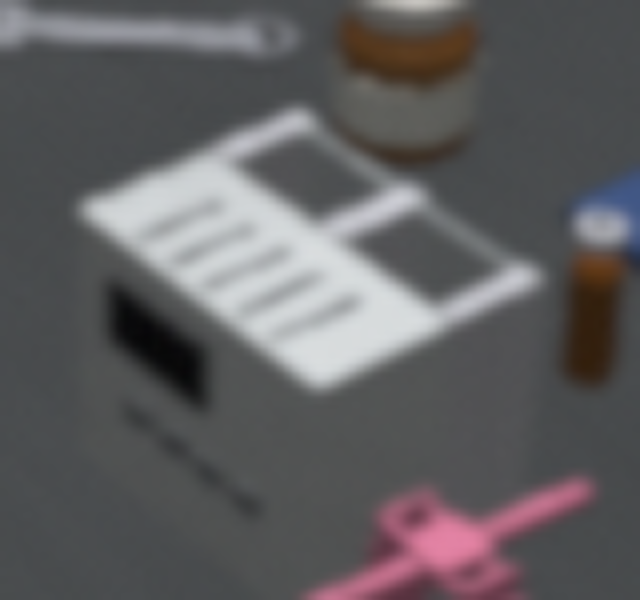

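Run:
```python
from h import *
T=load('top');S=load('side')
Z=lambda U,x0,y0,f:(x0+(U[0]+.5)/f-.5,y0+(U[1]+.5)/f-.5)
print('heater top corners')
H=[onz(T,Z(u,265,178,12),.12) for u in [(28,76),(635,40),(667,515),(58,548)]]
for h in H: print(h.round(4))
print([round(np.linalg.norm(H[i]-H[i-1]),4) for i in range(4)])
Hs=[onz(S,Z(u,245,195,8),.12) for u in [(300,105),(545,270),(318,392),(78,208)]]
print('side');
for h in Hs: print(h.round(4))
print('pocket mouths L then R (corners tl,tr,br,bl)')
for P in ([(85,105),(300,95),(312,258),(90,268)],[(365,92),(582,82),(592,235),(372,250)]):
    for u in P: print(onz(T,Z(u,265,178,12),.12).round(4))
print('cap',onz(T,Z((204,208),265,178,12),.085).round(4))
print('stand base')
for u in [(52,112),(112,588),(452,558)]: print(onz(T,Z(u,385,225,12),.01).round(4))
print('bar ends z.18')
a=onz(T,Z((432,38),385,225,12),.184);b=onz(T,Z((494,548),385,225,12),.184);print(a,b,np.linalg.norm(a-b),np.degrees(np.arctan2((a-b)[1],(a-b)[0])))
print('crosshead top z .185',onz(T,Z((467,288),385,225,12),.185))
# side crosshead
print('side crosshead', onz(S,Z((306,338),240,200,3.5),.185))
print('side ends',onz(S,Z((372,300),240,200,3.5),.182),onz(S,Z((245,375),240,200,3.5),.182))
im=T['frame'];hsv=cv2.cvtColor(im,cv2.COLOR_RGB2HSV)
# pan
Pb=cv2.cvtColor(im,cv2.COLOR_RGB2LAB)[...,:].astype(int)
sub=im[205:282,162:228].astype(int)
d=sub[...,2]-sub[...,0]; print('blue-red',np.percentile(d,[5,25,50,75,95]))
m=(((d>5)&(sub.sum(2)>480))*255).astype(np.uint8)
c=max(cv2.findContours(m,cv2.RETR_EXTERNAL,cv2.CHAIN_APPROX_NONE)[0],key=cv2.contourArea)
e=cv2.fitEllipse(c);print(e);u=(e[0][0]+162,e[0][1]+205);print('pan',u,onz(T,u,.062))
print('housing')
for u in [(78,66),(370,86),(344,462),(50,442)]: print(onz(T,Z(u,160,200,6),.048).round(4))
```

```text
heater top corners
[0.5905 0.1112 0.12  ]
[ 0.6013 -0.0358  0.12  ]
[ 0.4855 -0.0429  0.12  ]
[0.476  0.1029 0.12  ]
[np.float64(0.1148), np.float64(0.1474), np.float64(0.116), np.float64(0.1461)]
side
[0.5926 0.1136 0.12  ]
[ 0.6032 -0.0298  0.12  ]
[ 0.4867 -0.0435  0.12  ]
[0.4778 0.1014 0.12  ]
pocket mouths L then R (corners tl,tr,br,bl)
[0.5835 0.0974 0.12  ]
[0.5866 0.0455 0.12  ]
[0.5468 0.0425 0.12  ]
[0.5437 0.0958 0.12  ]
[0.5876 0.0298 0.12  ]
[ 0.5907 -0.0228  0.12  ]
[ 0.5532 -0.0251  0.12  ]
[0.5489 0.028  0.12  ]
cap [0.5647 0.0672 0.085 ]
stand base
[ 0.4587 -0.2712  0.01  ]
[ 0.3357 -0.2846  0.01  ]
[ 0.3432 -0.3751  0.01  ]
bar ends z.18
[ 0.4600138  -0.31715805  0.184     ] [ 0.3421885 -0.3285962  0.184    ] 0.11837919908204983 5.544739585961068
crosshead top z .185 [ 0.40195333 -0.32343977  0.185     ]
side crosshead [ 0.40016965 -0.32442452  0.185     ]
side ends [ 0.46378866 -0.31934834  0.182     ] [ 0.34776177 -0.32608078  0.182     ]
blue-red [0. 1. 2. 3. 5.]Traceback (most recent call last):
  File "<stdin>", line 30, in <module>
cv2.error: OpenCV(4.12.0) /io/opencv/modules/imgproc/src/shapedescr.cpp:361: error: (-201:Incorrect size of input array) There should be at least 5 points to fit the ellipse in function 'fitEllipseNoDirect'
```

Run:
```python
from h import *
from workcell import kinematics,get_obs
from scipy.spatial.transform import Rotation as R
T=load('top');S=load('side')
Z=lambda U,x0,y0,f:(x0+(U[0]+.5)/f-.5,y0+(U[1]+.5)/f-.5)
print('pan centre,edges')
for u in [(210,220),(102,220),(319,222),(212,110),(208,330)]: print(onz(T,Z(u,160,200,6),.062).round(4))
for u in [(78,66),(370,86),(344,462),(50,442)]: print(onz(T,Z(u,160,200,6),.048).round(4))
im=S['frame'];cv2.imwrite('pics/bal_s.png',cv2.resize(im[190:245,165:245,::-1],None,fx=8,fy=8,interpolation=cv2.INTER_CUBIC))
print('side pockets')
for P in ([(300,130),(388,190),(318,222),(238,162)],[(430,207),(505,262),(440,307),(350,238)]):
    q=[onz(S,Z(u,245,195,8),.12) for u in P];print(np.round(q,4).tolist(),np.mean(q,0).round(4))
print('pink crosshead tri',tri(T,Z((438,252),255,170,4),S,Z((210,222),240,200,3.5)))
print('steel tri',tri(T,Z((467,290),385,225,12),S,Z((306,338),240,200,3.5)))
o=get_obs();print(R.from_quat(o['orientation']).as_matrix().round(3))
def quat(yaw,s):
    zt=s*np.array([-np.sin(yaw),np.cos(yaw),0]);yt=np.array([0,0,-1.]);xt=np.cross(yt,zt)
    return R.from_matrix(np.c_[xt,yt,zt]).as_quat()
for s in (1,-1):
  for nm,p,y in (('stand',(.401,-.324,.15),5.6),('heat',(.565,.07,.15),4),('pan',(.45,.32,.17),4)):
    print(s,nm,kinematics.solve_ik(p,quat(np.radians(y),s)))
```

```text
pan centre,edges
[0.441  0.3239 0.062 ]
[0.4403 0.3777 0.062 ]
[0.4407 0.2698 0.062 ]
[0.4959 0.3245 0.062 ]
[0.3867 0.3234 0.062 ]
[0.5191 0.395  0.048 ]
[0.5107 0.2473 0.048 ]
[0.323  0.2561 0.048 ]
[0.3306 0.4026 0.048 ]
side pockets
[[0.5818, 0.0987, 0.12], [0.5857, 0.0456, 0.12], [0.5499, 0.0429, 0.12], [0.5479, 0.0936, 0.12]] [0.5664 0.0702 0.12  ]
[[0.5923, 0.0273, 0.12], [0.5938, -0.0174, 0.12], [0.5554, -0.0267, 0.12], [0.5539, 0.0276, 0.12]] [0.5738 0.0027 0.12  ]
pink crosshead tri (array([ 0.44805667, -0.16388213,  0.1493865 ]), np.float64(0.0012242546131127313))
steel tri (array([ 0.40133561, -0.32364973,  0.18381193]), np.float64(0.0005574727027650538))
[[ 0.938 -0.     0.347]
 [-0.347 -0.001  0.938]
 [ 0.    -1.    -0.001]]
1 stand [-6.82497520e-01  3.06927410e-01  1.95413762e+00 -4.44089210e-16
  8.80527627e-01 -2.35103228e+00]
1 heat [ 1.20630944e-01  3.80890896e-01  1.83982696e+00 -4.44089210e-16
  9.20874799e-01 -1.51997855e+00]
1 pan [ 6.15427705e-01  3.30883946e-01  1.86199454e+00 -4.44089210e-16
  9.48714172e-01 -1.02518179e+00]
-1 stand [-6.82497520e-01  3.06927410e-01  1.95413762e+00 -4.44089210e-16
  8.80527627e-01  7.90560369e-01]
-1 heat [ 1.20630944e-01  3.80890896e-01  1.83982696e+00 -4.44089210e-16
  9.20874799e-01  1.62161410e+00]
-1 pan [ 6.15427705e-01  3.30883946e-01  1.86199454e+00 -4.44089210e-16
  9.48714172e-01  2.11641086e+00]
```

View pics/bal_s.png

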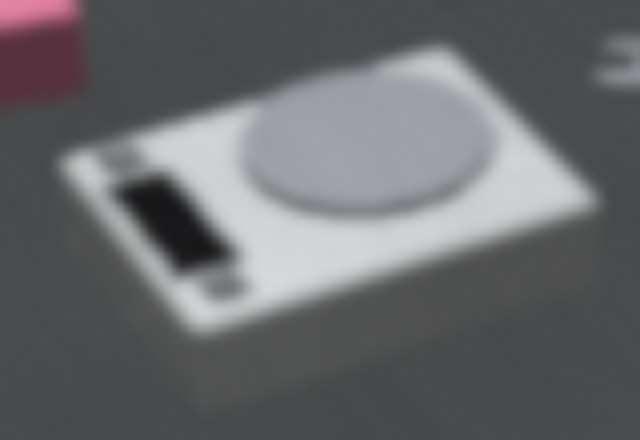

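Everything agrees: the steel tongs' origin is at (0.401,-0.324) at height 0.184 by triangulation, yaw 5.6°. The left pocket is at (0.566,0.070) and holds the capped amber vial, whose cap is at (0.565,0.067). The pan is at (0.441,0.324), diameter 109 mm. Next I'll grasp the tongs.

```bash
cat >> h.py <<'E'
from scipy.spatial.transform import Rotation as R
def quat(deg,s=-1):
    yaw=np.radians(deg)
    zt=s*np.array([-np.sin(yaw),np.cos(yaw),0]);yt=np.array([0,0,-1.]);xt=np.cross(yt,zt)
    return R.from_matrix(np.c_[xt,yt,zt]).as_quat()
def snap(i):
    from workcell import vision
    for n in ("side","top"):
        c=vision.read_camera(n);cv2.imwrite(f"pics/{n}{i}.png",c["frame"][:,:,::-1]);pickle.dump({k:np.array(v) for k,v in c.items()},open(f"{n}{i}.pkl","wb"))
def crop(n,i,x,y,w,h,f,out):
    cv2.imwrite(out,cv2.resize(load(n,i)['frame'][y:y+h,x:x+w,::-1],None,fx=f,fy=f,interpolation=cv2.INTER_CUBIC))
def st(l=''):
    from workcell import get_obs
    o=get_obs();print(l,'t',round(o['time_s'],2),'p',o['position'].round(4),'F',o['wrist_force'].round(1),'M',o['ft_torque'].round(2),'w',round(o['gripper_width'],4))
E
python3 - <<'E'
from h import *
from workcell import bot,hand
q=quat(5.6)
bot.reach([.401,-.324,.28],q);st()
bot.servo_line([.401,-.324,.150],velocity=.1);st()
snap(1)
hand.move_gripper(.049,20);st()
bot.dwell(.2);st();snap(2)
crop('side',2,260,200,120,170,3.5,'pics/s2c.png');crop('top',1,340,190,120,100,6,'pics/t1c.png')
E
```

```text
t 3.35 p [ 0.4014 -0.3236  0.28  ] F [0.3 0.1 0.5] M [-0.03  0.04 -0.01] w 0.0853
 t 4.8 p [ 0.4013 -0.3243  0.1506] F [-0.   0.3  0.4] M [ 0.03 -0.01 -0.03] w 0.0856
 t 5.35 p [ 0.401  -0.3238  0.1503] F [-0.6  2.4  5.2] M [ 0.38  0.11 -0.  ] w 0.0488
 t 5.55 p [ 0.401  -0.3238  0.1503] F [1.1 3.  5.1] M [0.44 0.14 0.03] w 0.0489
```

View pics/s2c.png

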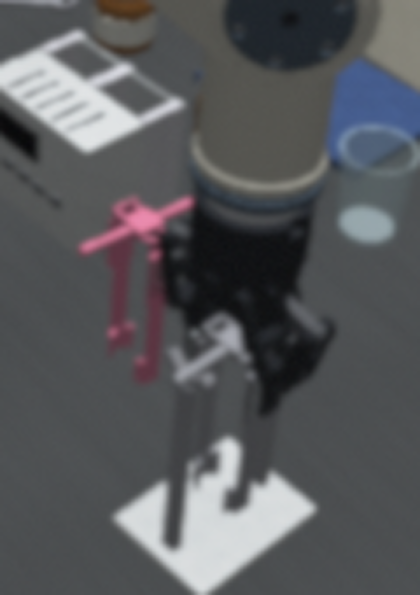

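View pics/t1c.png

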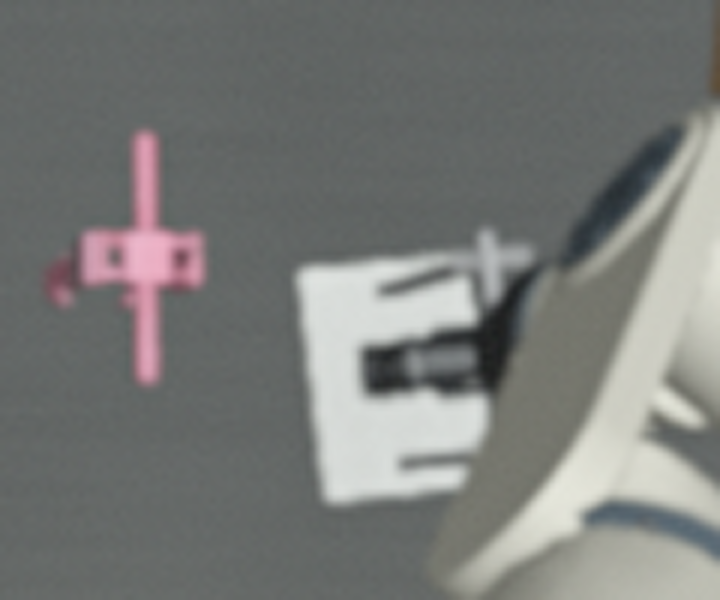

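The picture shows the fingers on both plates of the steel tongs, with the bar still in its notches. Width reads 0.0489 and the force is small. I'll lift and check.

Run:
```python
from h import *
from workcell import bot,hand
bot.servo_line([.401,-.3238,.20],velocity=.06);st()
bot.servo_line([.401,-.3238,.325],velocity=.15);st()
bot.dwell(.2);st();snap(3)
crop('side',3,260,130,140,170,3.5,'pics/s3c.png')
```

```text
t 6.63 p [ 0.4008 -0.3236  0.1997] F [-0.4  0.3 -2.4] M [ 0.02  0.03 -0.02] w 0.0487
 t 7.62 p [ 0.4006 -0.3234  0.324 ] F [ 0.7  0.4 -1.7] M [ 0.01  0.02 -0.02] w 0.0492
 t 7.82 p [ 0.4007 -0.3236  0.3241] F [-0.1  0.5 -1.3] M [ 0.01  0.01 -0.04] w 0.0491
```

View pics/s3c.png

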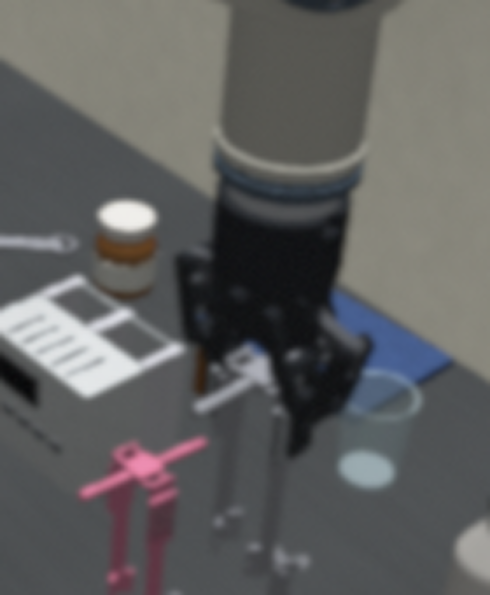

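View pics/top3.png

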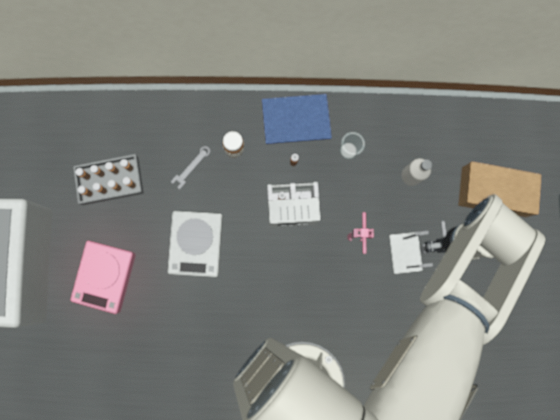

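Run:
```python
from h import *
S=load('side',3)
c,s=np.cos(np.radians(5.6)),np.sin(np.radians(5.6))
for lx,ly,z in [(0,17,.208),(0,-17,.208),(-58,0,.3538),(12,17,.208)]:
    lx/=1000;ly/=1000
    p=proj(S,[.4007+c*lx-s*ly,-.3236+s*lx+c*ly,z])[0];print(((p-[260,130]+.5)*3.5-.5).round(1))
```

```text
[220.2 542.3]
[258.2 570.3]
[192.2 414. ]
[232.9 534.4]
```

Run:
```python
from h import *
from workcell import bot,hand
q=quat(3.9)
bot.servo_line([.5652,.0685,.325],q,velocity=.22);st()
bot.servo_line([.5652,.0685,.255],velocity=.12);bot.dwell(.2);st();snap(4)
crop('side',4,230,130,130,130,5,'pics/s4c.png');crop('top',4,250,130,90,110,5.5,'pics/t4c.png')
```

```text
t 10.0 p [0.565  0.0678 0.325 ] F [ 0.2 -0.2 -1.6] M [-0.01  0.06  0.01] w 0.049
 t 10.93 p [0.5657 0.0686 0.2559] F [ 0.2 -0.1 -1.3] M [-0.02 -0.03 -0.03] w 0.0491
```

View pics/s4c.png

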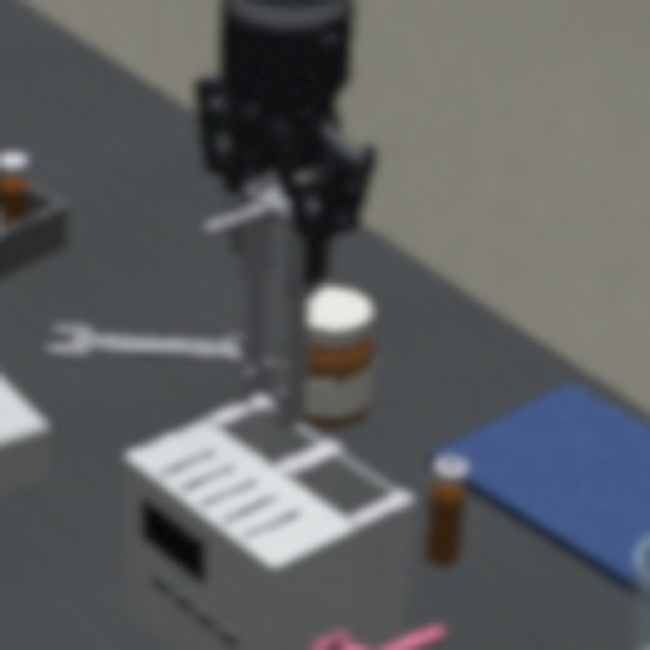

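View pics/t4c.png

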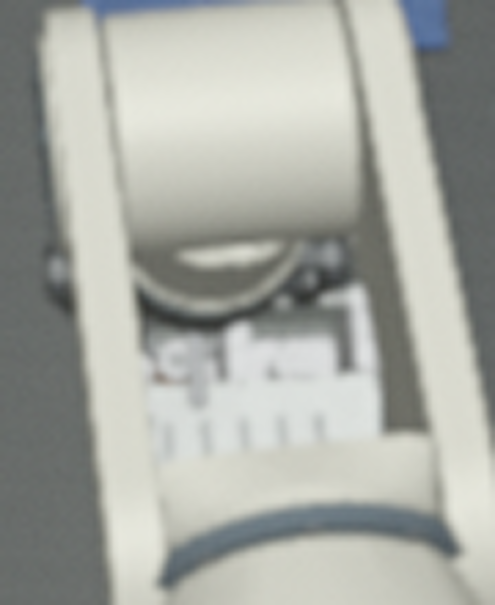

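Run:
```python
from h import *
S=load('side',4)
c,s=np.cos(np.radians(3.9)),np.sin(np.radians(3.9))
for z in (.1396,):
  for lx,ly in [(-12,17),(12,17),(-12,-21),(12,-21),(-58,0)]:
    lx/=1000;ly/=1000
    p=proj(S,[.5657+c*lx-s*ly,.0686+s*lx+c*ly,z if lx>-.05 else .2856])[0];print(lx,ly,((p-[230,130]+.5)*5-.5).round(1))
crop('side',4,265,185,40,40,15,'pics/s4d.png')
```

```text
-0.012 0.017 [238.6 404.4]
0.012 0.017 [268.  391.7]
-0.012 -0.021 [277.8 431.7]
0.012 -0.021 [307.5 418.5]
-0.058 0.0 [202.2 231.5]
```

View pics/s4d.png

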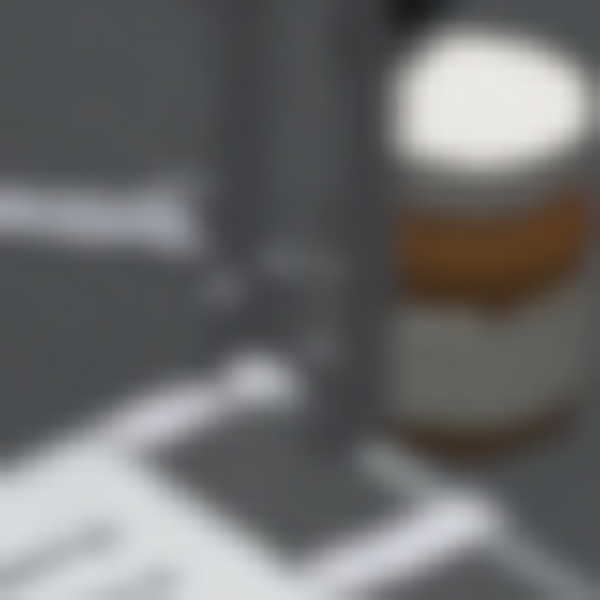

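The legs' feet in the side view, about (282..305,425) in the crop, agree within about 2 mm with the predicted pose over the left pocket. I'll lower in guarded steps.

Run:
```python
from h import *
from workcell import bot,hand,get_obs
for z in (.236,.226,.206,.186,.166,.146):
    bot.servo_line([.5652,.0685,z],velocity=.08)
    f=get_obs()['wrist_force']+[0,0,1.4]
    st()
    if np.linalg.norm(f)>4: print('STOP');break
snap(5);crop('side',5,230,150,130,110,6,'pics/s5c.png')
```

```text
t 11.42 p [0.5648 0.0685 0.2353] F [-0.5 -0.3 -1.3] M [-0.08 -0.03 -0.05] w 0.0493
 t 11.69 p [0.5649 0.0685 0.2255] F [ 0.1  0.1 -1.2] M [ 0.05 -0.    0.02] w 0.0491
 t 12.09 p [0.5648 0.0685 0.2054] F [ 0.7 -0.1 -1.1] M [-0.    0.03  0.03] w 0.0492
 t 12.49 p [0.5648 0.0684 0.1854] F [-0.4  0.2 -1.6] M [-0.04  0.01 -0.04] w 0.049
 t 12.89 p [0.5648 0.0685 0.1654] F [-1.  -0.4 -0.9] M [-0.04 -0.    0.01] w 0.0491
 t 13.29 p [0.5648 0.0684 0.1454] F [-0.1  0.7 -0.4] M [ 0.03 -0.03  0.04] w 0.0495
```

View pics/s5c.png

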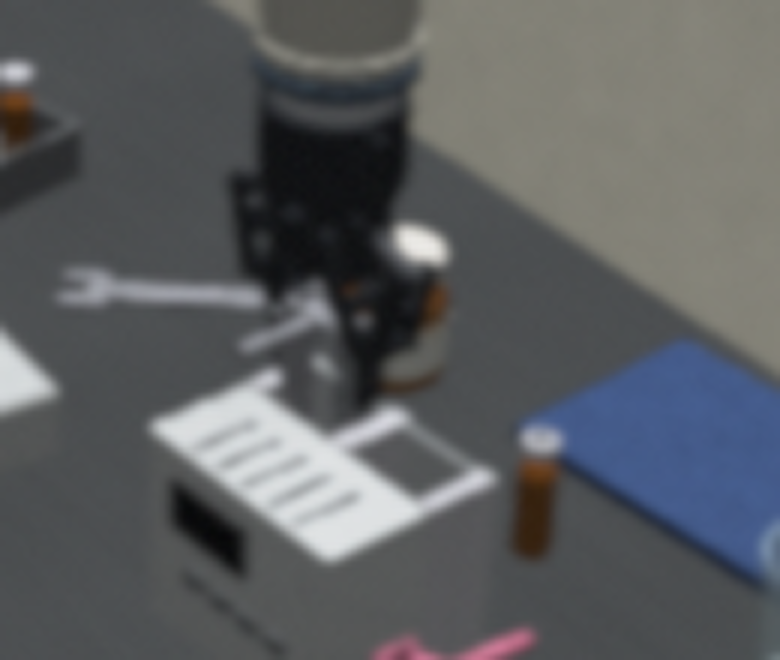

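The tongs went straight into the left pocket with no contact force. The gripper sits above the heater top, with the jaws straddling the vial. Next: squeeze and lift.

Run:
```python
from h import *
from workcell import bot,hand,get_obs
hand.move_gripper(.034,25);st('closed');bot.dwell(.3);st()
bot.servo_line([.5652,.0685,.18],velocity=.06);st()
bot.servo_line([.5652,.0685,.30],velocity=.12);bot.dwell(.2);st();snap(6)
crop('side',6,230,110,130,130,5,'pics/s6c.png');crop('top',6,250,130,90,110,5.5,'pics/t6c.png')
```

```text
closed t 13.65 p [0.5654 0.0685 0.1464] F [-0.8 -0.2  0.3] M [-0.14  0.23 -0.04] w 0.036
 t 13.95 p [0.5654 0.0685 0.1464] F [-1.9 -0.5  5.7] M [-0.22  0.34  0.02] w 0.0362
 t 14.67 p [0.5651 0.0685 0.18  ] F [-0.6 -0.1 -2.5] M [ 0.03 -0.04  0.02] w 0.036
 t 16.02 p [0.5649 0.0685 0.2993] F [-1.  -0.3 -1.6] M [ 0.05  0.04 -0.02] w 0.0361
```

View pics/s6c.png

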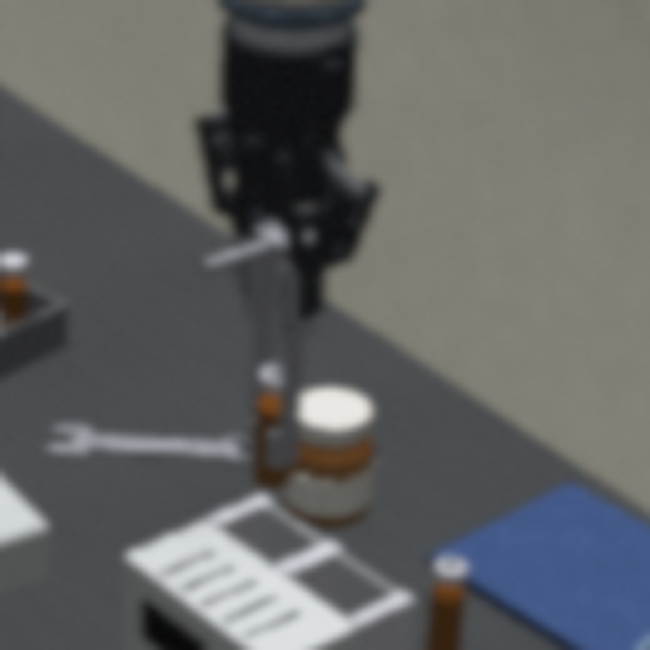

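Run:
```python
from h import *
S=load('side',6)
for d in (-.012,-.006,0,.006,.012):
  p=proj(S,[[.5649+d,.0685,.238],[.5649+d,.0685,.163]]);print(d,((p-[230,110]+.5)*5-.5).round(1).tolist())
crop('side',6,270,180,30,40,15,'pics/s6d.png')
crop('top',6,255,175,60,50,12,'pics/t6d.png')
```

```text
-0.012 [[259.3, 378.9], [255.4, 484.6]]
-0.006 [[267.5, 376.1], [263.3, 481.7]]
0 [[275.6, 373.4], [271.2, 478.8]]
0.006 [[283.7, 370.7], [279.0, 476.0]]
0.012 [[291.7, 367.9], [286.8, 473.1]]
```

View pics/s6d.png

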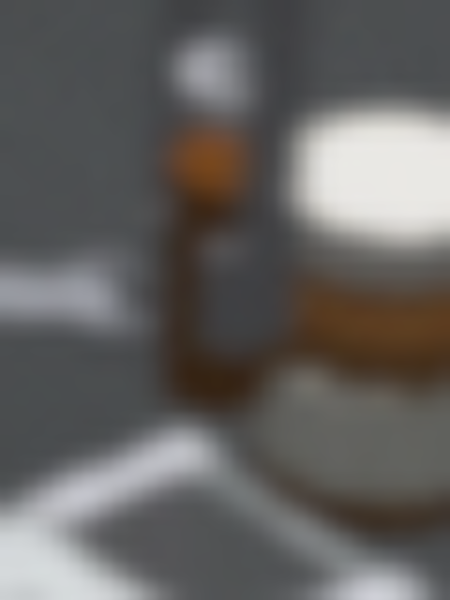

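View pics/t6d.png

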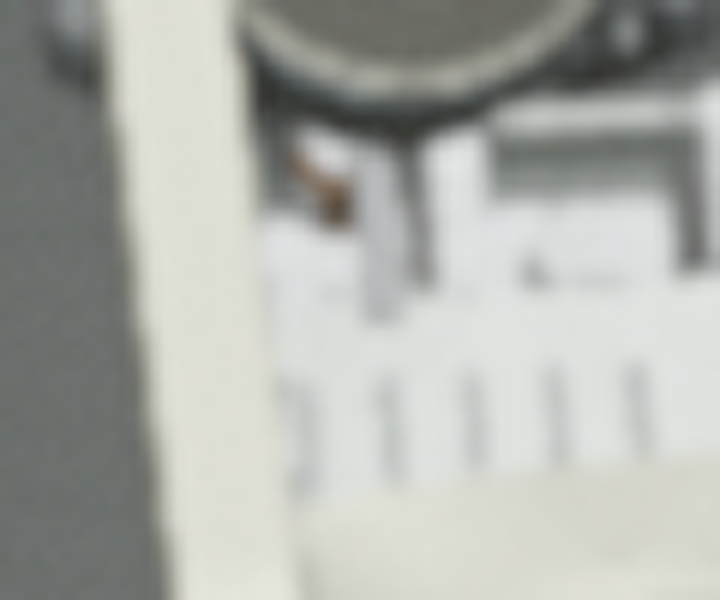

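The vial is held upright and centred in the jaws: in the side crop its cap is about (285,185), against a predicted 285.1. Now over to the pan.

Run:
```python
from h import *
from workcell import bot,hand,get_obs
bot.servo_line([.441,.324,.30],velocity=.15);st()
bot.servo_line([.441,.324,.212],velocity=.1);bot.dwell(.3);st();snap(7)
crop('side',7,150,80,130,150,4,'pics/s7c.png')
```

```text
t 18.16 p [0.4413 0.3235 0.3   ] F [-0.   0.1 -1.4] M [-0.04 -0.   -0.02] w 0.0361
 t 19.49 p [0.4411 0.3241 0.2124] F [-0.3 -0.6 -2. ] M [-0.05 -0.    0.02] w 0.0361
```

View pics/s7c.png

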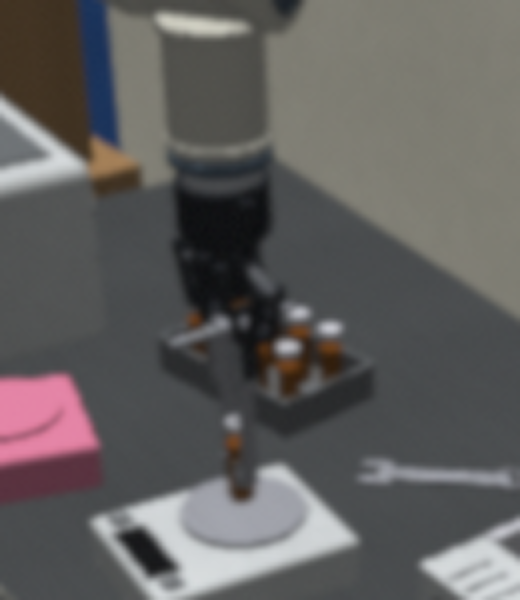

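Run:
```python
from h import *
from workcell import bot,hand,get_obs
def F(n=5):
    v=[]
    for _ in range(n): bot.dwell(.03);v.append(get_obs()['wrist_force'])
    return np.mean(v,0)
f0=F();print(f0.round(2))
bot.servo_line([.441,.324,.204],velocity=.04)
z=.204
while z>.190:
    z-=.001;bot.servo_line([.441,.324,z],velocity=.02);f=F(3);p=get_obs()['position']
    print(round(z,4),p[2].round(4),(f-f0).round(2))
    if f[2]-f0[2]>1.2: break
st();snap(8);crop('side',8,180,150,80,80,7,'pics/s8c.png')
```

```text
[ 0.22  0.07 -1.8 ]
0.203 0.2031 [-0.27 -0.38  0.04]
0.202 0.202 [-0.4  -0.14  0.1 ]
0.201 0.201 [-0.27  0.21  0.06]
0.2 0.2 [0.13 0.18 0.35]
0.199 0.199 [-0.29 -0.52 -0.1 ]
0.198 0.1984 [-1.24 -0.43  5.84]
 t 22.21 p [0.4412 0.3241 0.1984] F [-1.3 -0.9  4.4] M [-0.17  0.26 -0.01] w 0.0361
```

View pics/s8c.png

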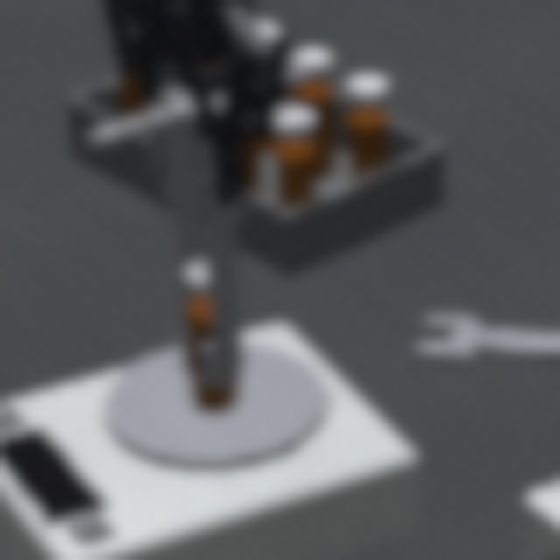

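Contact came at TCP z=0.198, exactly where calculated, and gently. Now I'll release and withdraw upward.

Run:
```python
from h import *
from workcell import bot,hand,get_obs
bot.servo_line([.441,.324,.1983],velocity=.02)
for w in (.0375,.039,.042,.045,.048):
    hand.move_gripper(w,20);st()
bot.dwell(.3);st();snap(9);crop('side',9,180,150,80,80,7,'pics/s9c.png')
```

```text
t 22.77 p [0.441  0.324  0.1981] F [0.  1.  0.8] M [ 0.04 -0.06  0.  ] w 0.0372
 t 22.99 p [0.4408 0.3239 0.198 ] F [ 0.7  0.6 -1.4] M [0.03 0.01 0.  ] w 0.0393
 t 23.21 p [0.441  0.324  0.1982] F [-0.8 -0.5 -1.5] M [-0.01 -0.02 -0.04] w 0.0418
 t 23.43 p [0.441  0.324  0.1983] F [-0.1  0.9 -1.9] M [-0.04 -0.01 -0.02] w 0.0452
 t 23.64 p [0.441  0.324  0.1983] F [ 0.5 -0.3 -2.3] M [-0.01 -0.02 -0.02] w 0.0481
 t 23.94 p [0.441  0.324  0.1983] F [ 0.6 -0.6 -1.7] M [ 0.02 -0.   -0.02] w 0.048
```

View pics/s9c.png

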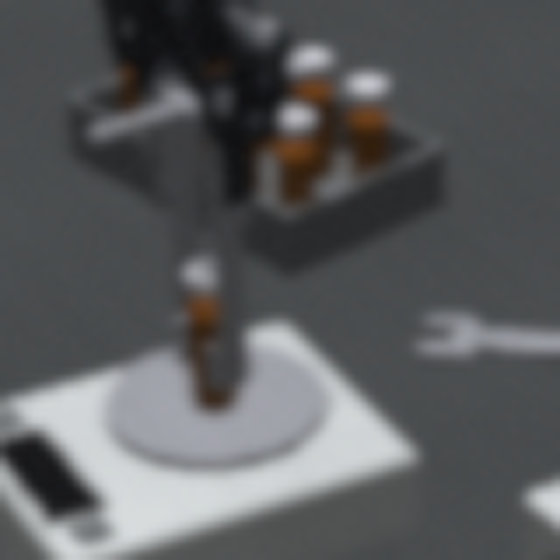

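The jaws are open and the vial is standing. I'll raise the tongs straight up, slowly, until they clear the cap.

Run:
```python
from h import *
from workcell import bot,hand,get_obs
bot.servo_line([.441,.324,.21],velocity=.03);st()
bot.servo_line([.441,.324,.29],velocity=.08);st()
bot.servo_line([.441,.324,.325],velocity=.12);bot.dwell(.2);st();snap(10);crop('side',10,150,60,120,170,3.5,'pics/s10c.png')
```

```text
t 24.58 p [0.4411 0.324  0.2102] F [ 0.6 -0.6 -1.7] M [0.01 0.01 0.01] w 0.0481
 t 25.73 p [0.4407 0.3238 0.2894] F [ 0.3  0.9 -1.6] M [-0.01  0.04  0.02] w 0.048
 t 26.38 p [0.4406 0.3237 0.324 ] F [-0.1 -0.3 -1.5] M [-0.01  0.07 -0.03] w 0.0479
```

View pics/s10c.png

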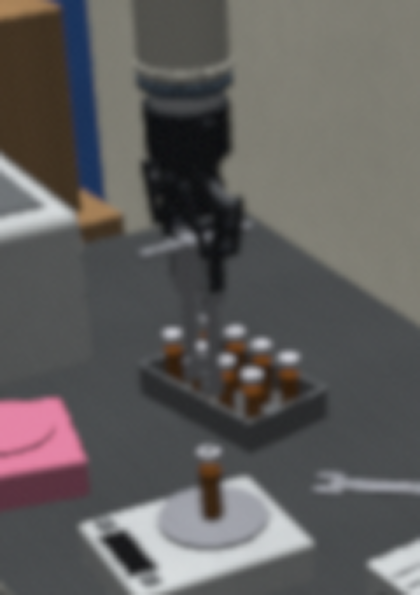

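The vial stands upright on the pan, base near (212,515) in the crop, and the tongs are clear. Back to the stand.

Run:
```python
from h import *
from workcell import bot,hand,get_obs
bot.servo_line([.50,.07,.34],velocity=.2);st()
bot.servo_line([.401,-.3238,.34],quat(5.6),velocity=.2)
bot.dwell(.2);st();snap(11);crop('side',11,260,120,140,160,3.7,'pics/s11c.png')
S=load('side',11)
from workcell import get_obs
P=get_obs()['position'];c,s=np.cos(np.radians(5.6)),np.sin(np.radians(5.6))
for lx,ly,dz in [(0,17,-.1163),(-.058*1e3,0,.0297)]:
    lx/=1000;ly/=1000
    p=proj(S,P+[c*lx-s*ly,s*lx+c*ly,dz])[0];print(((p-[260,120]+.5)*3.7-.5).round(1))
```

```text
t 27.93 p [0.4998 0.0706 0.3399] F [ 0.3  0.9 -1.5] M [ 0.06 -0.04  0.03] w 0.0479
 t 30.32 p [ 0.4012 -0.3234  0.3401] F [ 0.7  0.7 -1.3] M [0.02 0.05 0.  ] w 0.048
[235.5 591. ]
[206.  451.2]
```

View pics/s11c.png

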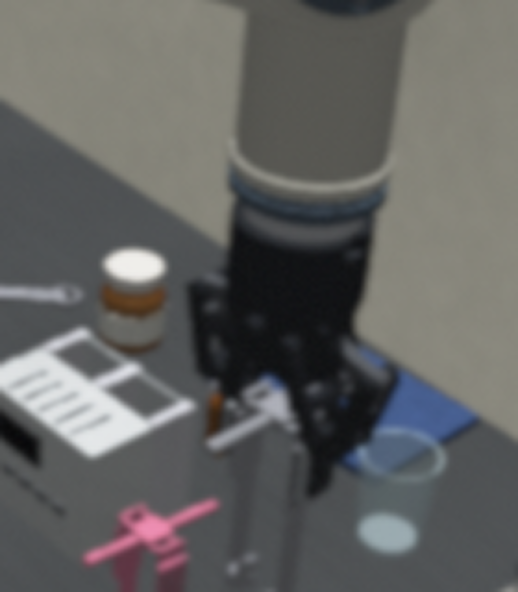

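Run:
```python
from h import *
from workcell import bot,hand,get_obs
def F(n=3):
    v=[]
    for _ in range(n): bot.dwell(.03);v.append(get_obs()['wrist_force'])
    return np.mean(v,0)
f0=F(5)
bot.servo_line([.401,-.3238,.19],velocity=.1);st()
bot.servo_line([.401,-.3238,.165],velocity=.06);st()
z=.165
while z>.146:
    z-=.0015;bot.servo_line([.401,-.3238,z],velocity=.03);f=F()
    print(round(z,4),get_obs()['position'].round(4),(f-f0).round(2))
    if np.linalg.norm(f-f0)>2: break
st();snap(12);crop('side',12,260,200,120,170,3.5,'pics/s12c.png')
```

```text
t 32.23 p [ 0.4013 -0.324   0.1906] F [-0.6  0.2 -0.8] M [-0.    0.    0.03] w 0.0478
 t 32.8 p [ 0.4009 -0.3237  0.1647] F [ 0.5  0.7 -1.3] M [ 0.01 -0.   -0.02] w 0.0478
0.1635 [ 0.4011 -0.3239  0.1637] [ 0.07  0.58 -0.25]
0.162 [ 0.401  -0.3238  0.162 ] [-0.15  0.05  0.06]
0.1605 [ 0.401  -0.3238  0.1605] [ 0.1   0.13 -0.12]
0.159 [ 0.401  -0.3238  0.159 ] [ 0.38  0.4  -0.46]
0.1575 [ 0.401  -0.3238  0.1575] [-0.08  0.46 -0.05]
0.156 [ 0.401  -0.3238  0.156 ] [-0.54  0.2   0.09]
0.1545 [ 0.401  -0.3238  0.1545] [ 0.05  0.21 -0.44]
0.153 [ 0.401  -0.3238  0.153 ] [-0.51  0.61 -0.2 ]
0.1515 [ 0.401  -0.3238  0.1515] [0.28 0.64 0.47]
0.15 [ 0.4012 -0.3238  0.1502] [-0.61  2.74  5.15]
 t 36.3 p [ 0.4012 -0.3238  0.1502] F [-0.6  1.9  4.7] M [ 0.21 -0.03  0.01] w 0.0482
```

View pics/s12c.png

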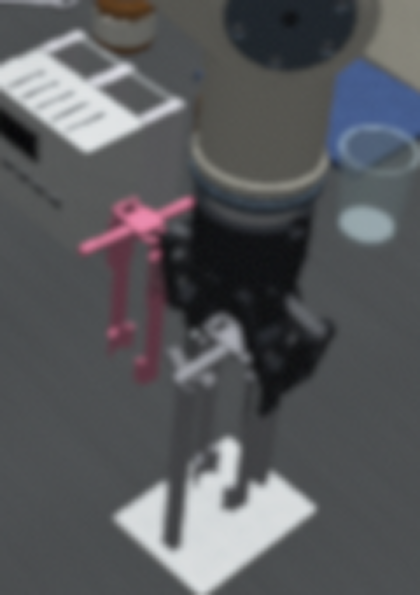

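The bar seated at the same height as at pick-up (0.150). Opening and withdrawing.

Run:
```python
from h import *
from workcell import bot,hand,get_obs
hand.move_gripper(.056,20);st()
hand.move_gripper(.085);bot.dwell(.2);st()
bot.servo_line([.401,-.3238,.28],velocity=.1);st()
bot.reach([.35,-.06,.42],quat(5.6));bot.dwell(.3);st();snap(13)
crop('side',13,240,200,120,170,3.5,'pics/s13c.png');crop('side',13,165,165,120,110,6,'pics/s13b.png')
```

```text
t 36.65 p [ 0.4008 -0.3239  0.1498] F [ 0.1 -0.6 -0.6] M [-0.    0.03 -0.  ] w 0.0559
 t 37.25 p [ 0.401  -0.3238  0.15  ] F [ 0.9 -0.1 -0.8] M [-0.02 -0.04  0.04] w 0.0848
 t 38.7 p [ 0.4007 -0.3236  0.2793] F [ 0.4 -1.2  0.3] M [ 0.02 -0.02  0.02] w 0.0848
 t 40.16 p [ 0.3501 -0.0605  0.4195] F [-0.  -0.3  0.9] M [ 0.04 -0.02  0.02] w 0.085
```

View pics/s13c.png

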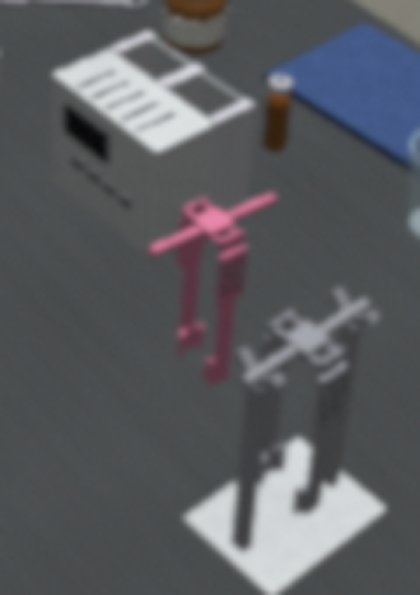

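View pics/s13b.png

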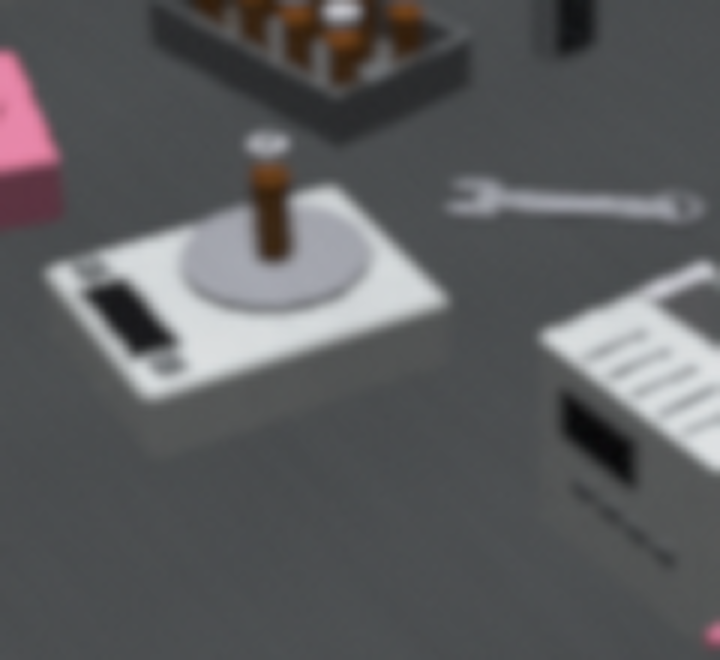

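View pics/top13.png

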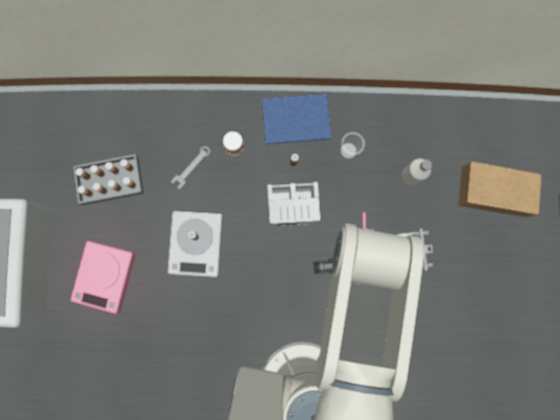

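The steel tongs hang at the same pixels as at the start. The vial stands upright near the pan centre (top view 194,236), and the bystanders haven't moved. I'll hand it in.

Run:
```python
from workcell import hand_in
print(hand_in())
```

```text
the job is handed in; nothing more can be done
None
```

I took the steel tongs from their stand, lifted the amber vial out of the left (+y) pocket with them, and stood it on the grey balance's pan. I then hung the tongs back in both notches and handed the job in at about 40 s of the 59 s allowed.

- **Vial:** the last pictures show it upright near the centre of the pan. It touched down with about 6 N measured at the wrist, at the calculated height.
- **Tongs:** the bar seated at the same height as at pick-up, and the tongs sit at the same pixels as in the first picture. The gripper is open and clear of everything.
- **Everything else:** the visible bystanders look unmoved. The arm partly hid the pink tongs from above, but they match the first picture in the side view.
- **Blank:** it could barely be seen in either view, so I did not confirm its position directly. Nothing entered its pocket.
- **One disagreement:** the gripper read 36 mm over the plates while holding the vial, where 38 mm was expected. The vial was centred and did not slip.

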